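# Put the eggs away in the sliding egg tray

### The arm

A 7-joint arm with a two-finger parallel gripper is mounted at the origin on the work surface. World frame = base frame: x ahead of the robot, y to its left, z up, the work surface at z = 0. Lengths are in m, angles in rad, forces in N, time in s.
With the tool pointing down it reaches from about 0.425 to 0.95 m from the base axis. Payload 4.7 kg.
Tool frame: the origin (TCP) lies at the very end of the fingers, on their centre line; the grasp point (between the pads) lies 19 mm behind it; z points along the fingers, y is the line along which they close (so a half turn about z gives the same grasp; the last joint's range is limited). The gripper opens to 85 mm and grips with 20 to 120 N. Pads are 22 mm wide; open, the fingers measure 114 mm over their backs; the gripper's body (76 mm by 85 mm) begins 54 mm behind the grasp point. The pads swing forward as they close: fully open they stand 13 mm farther back than shut.
Start: joints at [-1.161, 0.469, -0.049, 1.532, 0.024, 1.141, -0.082], TCP at [0.287, 0.611, 0.231] pointing down, gripper open.
Joint ranges: [-2.59, 2.59], [-0.33, 1.99], [-1.39, 1.29], [0.1, 2.45], [-1.04, 4.18], [0.21, 1.99], [-2.66, 2.66]. Speed limits (rad/s): [2.57, 2.57, 3.14, 3.14, 3.14, 3.14, 3.14].

### API

Orientations are given as a rotation vector (axis times angle).
In Python, from workcell import env gives the robot as it stands. Calls block until the motion is done:
- env.movep(position, orientation): joint-space move of the TCP to a pose.
- env.move_straight(position, rot=None, velocity=0.15, max_force=None): straight line of the TCP; rot=None keeps the orientation; velocity is the mean speed in m/s. With max_force (N) it stops when the force on the tool has changed by that much, and returns True; else False.
- env.goto_joints(angles): joint-space move.
- env.release() and env.close_gripper(): open the fingers fully, or close them until they stop; the grip force is fixed at half the most.
- env.hold(seconds).
- env.ik(position, orientation): joint angles nearest the present ones, or None.
- env.grab_frame(name): name is "side" or "top"; returns a dict with "img" (420x560x3 uint8, blue, green, red), "z_map" (420x560 float32, m along the optical axis (not along the pixel's ray), 0 where there is no reading), "fx", "fy", "cx", "cy" (pixels), "world_from_camera" (4x4, takes a point from camera to world coordinates). Camera axes: x right, y down, z forward; pixel columns grow to the right and rows downward; lengths in m; the calibration is good to about 2 mm. A picture is of the moment at which its call begins.
A pose or a line that the arm cannot do raises env.MotionError and nothing moves.
- env.hand_in(): hands the job in; it is judged then, once.
Readings, each from a call of its own:
- env.current_clock(): time.
- env.current_qpos(): joint angles.
- env.current_joint_vel(): joint speeds.
- env.current_joint_torque(): joint torques, N m.
- env.current_tcp_pos(): TCP position.
- env.current_tool_rot(): TCP orientation.
- env.current_contact_force(): force on the tool from outside, world axes, zero at the start.
- env.current_ft_torque(): the same for the moment, N m.
- env.current_finger_gap(): finger opening in m.
- env.current_finger_force(): force on a finger pad.
Only numpy, scipy, OpenCV 4.12 (cv2) and the standard library are available. Lean on these libraries where they do the work, as an engineer would, in place of code of your own. Each camera call takes 0.05 s, during which the arm holds its last target. There are 200 camera calls.

### The job

Pull the egg tray out from under the counter shelf by its handle until all its cups are clear, and move every egg from the cardboard flat into the tray, one to a cup. The eggs are raw, so set each one down gently instead of dropping it. Then slide the loaded tray fully home under the shelf, against its back stop, without disturbing the tiffin box, the jar or the spice box.

Things in the scene. Friction and masses are not known exactly. Their poses are not given: they have to be found in the camera images.
- shelf: Low wooden counter shelf, fixed. Board 170 (x) by 290 (y) mm, underside 105 mm and top 121 mm up, on side panels with inner faces at y = -122 and +122 mm; open in front. Stop rail at the back, 22 mm high, its front face at x = +151.5 mm. Origin: on the counter under the middle of the board's front edge; x runs from there to the back, z up.
- tray: Aluminium egg tray, 0.6 kg, 175 (x) by 230 (y) mm, deck 30 mm up. 12 round cups, openings 38 mm wide, centred at x = -54, 0, +54 and y = -81, -27, +27, +81 mm; an egg seated in one has its origin 41 mm up. Fully home its origin is at x = +64 mm in the shelf's frame, with 7 mm play each side. Slides on nylon glides with 1 to 5 N. Origin: centre of underside; x to its back, z up.
- handle (a point): Middle of the tray's steel loop handle: a level bar along the tray's y, 110 mm long, 12 mm square, its middle 26 mm above the counter and 132.5 mm in front (-x) of the tray's origin. 39 mm of open space between the bar and the tray's front edge; an arm at each end of the bar. Axes as the tray's.
- flat: Cardboard egg flat, fixed to the counter: 200 (x) by 248 (y) mm, top face 36 mm above the counter, 4 (along x) by 5 (along y) square cells, openings 38 mm wide at 48 mm pitch. The eggs stand in some of its cells at the start, centres at least 67 mm apart. Origin: centre of its underside, z up.
- egg1: A brown egg, raw, 58 g, 44 mm thick and 56 mm long, some of them absent. Origin on its axis at the widest girth, 22 mm from the blunt end and 34 mm from the pointed end; its z points to the blunt end, which is up at the start. Upright or lying is fine in a cup. Seated upright in a cell its origin is 11 mm above the top face.
- egg2: A brown egg, raw, 58 g, 44 mm thick and 56 mm long, some of them absent. Origin on its axis at the widest girth, 22 mm from the blunt end and 34 mm from the pointed end; its z points to the blunt end, which is up at the start. Upright or lying is fine in a cup. Seated upright in a cell its origin is 11 mm above the top face.
- egg3: A brown egg, raw, 58 g, 44 mm thick and 56 mm long, some of them absent. Origin on its axis at the widest girth, 22 mm from the blunt end and 34 mm from the pointed end; its z points to the blunt end, which is up at the start. Upright or lying is fine in a cup. Seated upright in a cell its origin is 11 mm above the top face.
- egg4: A brown egg, raw, 58 g, 44 mm thick and 56 mm long, some of them absent. Origin on its axis at the widest girth, 22 mm from the blunt end and 34 mm from the pointed end; its z points to the blunt end, which is up at the start. Upright or lying is fine in a cup. Seated upright in a cell its origin is 11 mm above the top face.
- egg5: A brown egg, raw, 58 g, 44 mm thick and 56 mm long, some of them absent. Origin on its axis at the widest girth, 22 mm from the blunt end and 34 mm from the pointed end; its z points to the blunt end, which is up at the start. Upright or lying is fine in a cup. Seated upright in a cell its origin is 11 mm above the top face.
- egg6: A brown egg, raw, 58 g, 44 mm thick and 56 mm long, some of them absent. Origin on its axis at the widest girth, 22 mm from the blunt end and 34 mm from the pointed end; its z points to the blunt end, which is up at the start. Upright or lying is fine in a cup. Seated upright in a cell its origin is 11 mm above the top face.
- egg7: A brown egg, raw, 58 g, 44 mm thick and 56 mm long, some of them absent. Origin on its axis at the widest girth, 22 mm from the blunt end and 34 mm from the pointed end; its z points to the blunt end, which is up at the start. Upright or lying is fine in a cup. Seated upright in a cell its origin is 11 mm above the top face.
- tiffin: Bystander: closed round steel tiffin box, 128 mm across, 83 mm high, on the counter. Origin: centre of its underside.
- spice_box: Bystander: round steel spice box, 112 mm across, 62 mm high with its knob, standing on the shelf's board. Origin: centre of its underside.
- jar: Bystander: orange plastic jar, 80 mm across, 118 mm high, on the counter. Origin: centre of its underside.
There are look-alikes about, which are no part of the job. Leave any blue or orange look-alike of the egg3 alone. Leave any blue look-alike of the egg4 alone.

How it is judged:
By the outcome, as a careful person would: the job done as asked, in the order asked, and still so for the second after the job is handed in, with the robot touching nothing.
Of egg1, egg2, egg3, egg4, egg5, egg6, egg7 only 5 to 7 are there at a start; the rules pass over those that are not, and their reading is None.
At some moment in a run one of egg1, egg2, egg3, egg4, egg5, egg6, egg7 may be knocked a few centimetres aside while the robot is not near it.
It also fails if it takes over 210 s, if anything falls off the work surface, if the arm or the gripper's body presses on something with over 40 N, if the wrist force passes 120 N, or if a joint passes its speed limit or range.

## Working session

There is one attempt and no reset: what is moved stays moved. The work goes in short steps, each a Python script; the robot and the scene stay as the last script left them, time stands still between calls to the robot, and variables do not carry over. Pictures are saved under pics/ and viewed, at most 14 in all, crops included, and the job is handed in when it is done.

```bash
mkdir -p pics; ls; cat > h.py <<'E'
import numpy as np, cv2
from workcell import env
from scipy.spatial.transform import Rotation as R
def pts(f):
    z=f["z_map"]; v,u=np.mgrid[:z.shape[0],:z.shape[1]]
    P=np.stack([(u-f["cx"])/f["fx"]*z,(v-f["cy"])/f["fy"]*z,z],-1)
    T=np.array(f["world_from_camera"]); W=P@T[:3,:3].T+T[:3,3]; W[z==0]=np.nan
    return W
E
python3 - <<'E'
from h import *
for n in("top","side"):
    f=env.grab_frame(n); cv2.imwrite(f"pics/{n}0.png",f["img"]); np.save(n+"0.npy",pts(f))
    print(n,f["fx"],f["cx"],f["cy"],np.round(f["world_from_camera"],3).tolist())
print(env.current_clock(),env.current_tool_rot())
E
```

```text
pics
top 408.2918634634706 282.43898092930334 212.67667602600463 [[0.012, -0.988, 0.153, 0.362], [-1.0, -0.016, -0.024, -0.027], [0.026, -0.153, -0.988, 1.331], [0.0, 0.0, 0.0, 1.0]]
side 391.8047777718319 283.67184336025116 207.08714060968907 [[-0.991, -0.086, 0.099, 0.466], [-0.13, 0.725, -0.676, 0.651], [-0.014, -0.683, -0.73, 0.844], [0.0, 0.0, 0.0, 1.0]]
0.1 [-6.83533645e-01 -3.06596782e+00  2.72203296e-03]
```

View pics/top0.png

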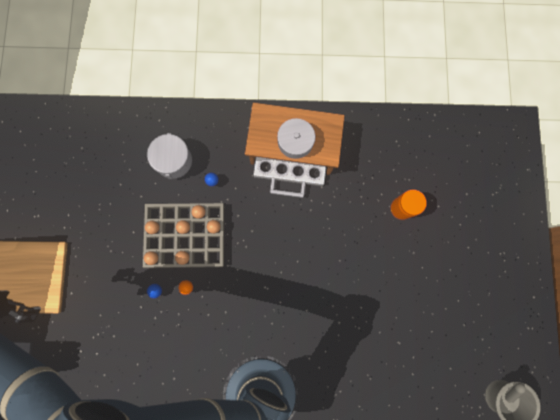

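View pics/side0.png

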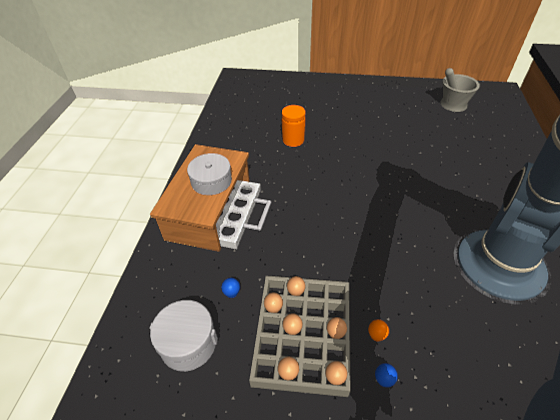

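Top view: the flat is around (184,236). Six brown eggs stand in it at (198,212), (152,228), (182,227), (213,227), (151,258) and (182,258). The look-alikes to avoid are blue at (211,180) and (154,291), and orange at (186,288). The tray's front row of cups shows at row ~170, with the handle at (288,188). The side view also shows six eggs.

```bash
cat >> h.py <<'E'
def rect(W,m):
    p=W[m][:,:2]; p=p[np.isfinite(p).all(1)]
    (cx,cy),(a,b),t=cv2.minAreaRect((p*1000).astype(np.float32)); return np.round([cx,cy,a,b,t],1),len(p)
def comp(m,seed_uv):
    n,l=cv2.connectedComponents(m.astype(np.uint8)); u,v=seed_uv
    w=l[v-6:v+7,u-6:u+7]; w=w[w>0]; return l==np.bincount(w).argmax()
def eggs(f,W=None):
    """all brown/blue/orange eggs by colour: world xyz of top patch"""
    W=pts(f) if W is None else W
    hsv=cv2.cvtColor(f["img"],cv2.COLOR_BGR2HSV); h,s,v=cv2.split(hsv)
    m=((h>=5)&(h<=17)&(s>75)&(s<190)&(v>70)&(W[...,2]>.01)&(W[...,2]<.12))
    n,l,st,c=cv2.connectedComponentsWithStats(cv2.morphologyEx(m.astype(np.uint8),cv2.MORPH_OPEN,np.ones((3,3))))
    return [(c[i].round(),st[i,4],np.nanmedian(W[l==i],0).round(3),np.nanmax(W[l==i][:,2]).round(3)) for i in range(1,n) if 30<st[i,4]<600]
E
python3 - <<'E'
from h import *
f=env.grab_frame("top"); W=pts(f); z=W[...,2]
a=cv2.resize(f["img"][195:305,130:240],(660,660)); b=cv2.resize(f["img"][95:205,235:345],(660,660))
cv2.imwrite("pics/crop.png",cv2.resize(np.hstack([a,b]),(800,400)))
print("board",rect(W,comp(abs(z-.121)<.006,(260,120))))
print("deck",rect(W,comp((abs(z-.03)<.006),(290,178))))
print("flat",rect(W,comp(abs(z-.036)<.008,(168,236))))
print("tiffin",rect(W,comp(abs(z-.083)<.012,(168,155))))
print("spice",rect(W,comp((z>.14)&(z<.2),(297,140))))
for u,v in[(288,193),(276,188),(302,188),(260,161),(280,166),(211,180),(154,291),(186,288),(410,203)]: print(u,v,W[v,u].round(3))
for e in eggs(f,W): print(e)
E
```

```text
board (array([796.1, -91.6, 290.4, 171.6,  83.1]), 3687)
deck (array([679.2, -76.8, 229.8, 114.2,  83.1]), 1081)
flat (array([488.1, 256. , 200.7, 249.7,   1.4]), 2059)
tiffin (array([738.8, 307.5, 126.3, 126.1,  37.8]), 1271)
spice (array([771.9, -92.6, 111.3, 107.5,   2.5]), 1141)
288 193 [ 0.628 -0.076  0.032]
276 188 [ 0.651 -0.037 -0.003]
302 188 [ 0.646 -0.121  0.029]
260 161 [0.734 0.017 0.029]
280 166 [ 0.724 -0.049  0.006]
211 180 [0.661 0.171 0.053]
154 291 [0.311 0.329 0.059]
186 288 [0.321 0.234 0.056]
410 203 [ 0.585 -0.443  0.122]
(array([252., 158.]), np.int32(35), array([0.731, 0.042, 0.061]), np.float64(0.116))
(array([329., 169.]), np.int32(40), array([ 0.701, -0.206,  0.053]), np.float64(0.117))
(array([198., 211.]), np.int32(152), array([0.558, 0.208, 0.062]), np.float64(0.074))
(array([151., 227.]), np.int32(155), array([0.506, 0.347, 0.062]), np.float64(0.078))
(array([182., 227.]), np.int32(156), array([0.508, 0.253, 0.062]), np.float64(0.072))
(array([213., 226.]), np.int32(148), array([0.512, 0.158, 0.062]), np.float64(0.073))
(array([182., 257.]), np.int32(160), array([0.415, 0.251, 0.062]), np.float64(0.072))
(array([150., 258.]), np.int32(157), array([0.411, 0.345, 0.062]), np.float64(0.071))
```

View pics/crop.png

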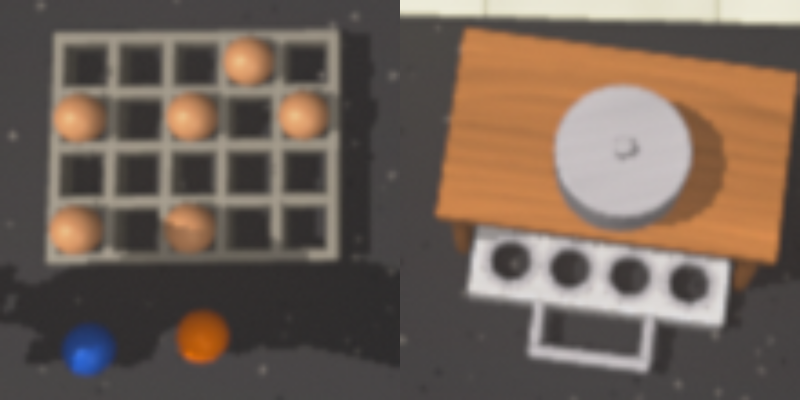

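Six brown eggs are confirmed in the flat cells, and the coloured look-alikes are all outside it. The board, deck and flat sizes match the given ones, and the tray sits about 15 mm short of home. Next I'll pull it by hooking the closed fingers inside the loop.

```bash
cat >> h.py <<'E'
S0=np.array([.7117,-.0814]); AX=np.array([.9928,-.1201]); AY=np.array([.1201,.9928])
def sh(x,y,z): return np.r_[S0+AX*x+AY*y,z]     # shelf frame -> world
def down(deg):
    out=[]
    for d in(deg,deg+180):
        a=np.radians(d); y=np.array([np.cos(a),np.sin(a),0]); zz=np.array([0,0,-1.])
        out.append(R.from_matrix(np.c_[np.cross(y,zz),y,zz]).as_rotvec())
    return out
def best(p,deg):
    q0=env.current_qpos(); c=[(np.abs(np.array(env.ik(p,r))-q0).max(),i,r) for i,r in enumerate(down(deg)) if env.ik(p,r) is not None]
    return min(c)[2]
def tray(W):
    """tray pose from deck; returns origin in shelf frame (mm) and yaw deg"""
    z=W[...,2]; d=W[...,:2]-S0; X=d@AX; Y=d@AY
    m=(abs(z-.030)<.007)&(X<-.005)&(X>-.32)&(abs(Y)<.15)
    n,l,st,_=cv2.connectedComponentsWithStats(m.astype(np.uint8)); i=1+st[1:,4].argmax()
    p=(np.c_[X[l==i],Y[l==i]]*1000).astype(np.float32); return cv2.minAreaRect(p),p.min(0),p.max(0)
E
cat > pull.py <<'E'
from h import *
env.close_gripper()
p=sh(.0486-.107,.0006,.15); r=best(p,83.1); env.movep(p,r)
print(env.move_straight(sh(.0486-.107,.0006,.012),velocity=.12,max_force=15), env.current_tcp_pos())
print(env.move_straight(sh(-.2355,.0006,.012),velocity=.08,max_force=25),env.current_contact_force())
env.move_straight(sh(-.231,.0006,.012),velocity=.05)
env.move_straight(sh(-.231,.0006,.2),velocity=.2)
q=env.current_qpos().copy(); env.movep([.45,.256,.28],best([.45,.256,.28],91.4)); env.release()
f=env.grab_frame("side"); cv2.imwrite("pics/pull_s.png",f["img"])
f=env.grab_frame("top"); cv2.imwrite("pics/pull_t.png",f["img"])
print(tray(pts(f)),env.current_clock(),env.current_qpos())
for e in eggs(f): print(e)
E
python3 pull.py
```

```text
False [ 0.6545059  -0.0739735   0.01291291]
False [ 2.86102008 -0.57537018  2.05734056]
(((-145.07119750976562, 0.2439117431640625), (230.37181091308594, 226.61834716796875), 89.72264099121094), array([-258.59393 , -115.173615], dtype=float32), array([-31.447084, 115.26549 ], dtype=float32)) 10.7833 [-1.39276282  0.22390375  0.94988767  1.87732331 -0.2000725   1.14022539
 -1.91660568]
(array([329., 169.]), np.int32(41), array([ 0.701, -0.206,  0.054]), np.float64(0.116))
(array([198., 211.]), np.int32(145), array([0.558, 0.208, 0.063]), np.float64(0.075))
(array([183., 226.]), np.int32(125), array([0.511, 0.25 , 0.063]), np.float64(0.074))
(array([213., 226.]), np.int32(148), array([0.512, 0.158, 0.062]), np.float64(0.075))
(array([182., 257.]), np.int32(160), array([0.415, 0.251, 0.062]), np.float64(0.071))
(array([152., 258.]), np.int32(127), array([0.411, 0.341, 0.062]), np.float64(0.072))
```

Pull worked: the tray origin is at shelf x ≈ -119.5 mm, y ≈ 0, yaw ≈ 0. Now the first egg as a trial.

```bash
cat >> h.py <<'E'
T0=np.array([-.1195,.0001])
FC=np.array([.4881,.2560]); fa=np.radians(1.4)
def cell(x,y): return FC+np.array([np.cos(fa)*x-np.sin(fa)*y,np.sin(fa)*x+np.cos(fa)*y])/1000
def cup(x,y): return sh(T0[0]+x/1000,T0[1]+y/1000,0)[:2]
def pick(xy,z=.037,deg=91.4):
    p=np.r_[xy,.15]; env.movep(p,best(p,deg))
    hit=env.move_straight(np.r_[xy,z],velocity=.12,max_force=10)
    env.close_gripper(); g=env.current_finger_gap()
    print("pick",hit,env.current_tcp_pos().round(4),"gap",round(g,4),"ff",env.current_finger_force())
    env.move_straight(np.r_[xy,.15],velocity=.12); print(" held gap",round(env.current_finger_gap(),4)); return g
def place(xy,z,deg=83.1):
    p=np.r_[xy,.15]; env.movep(p,best(p,deg))
    env.move_straight(np.r_[xy,z+.008],velocity=.12)
    hit=env.move_straight(np.r_[xy,z-.003],velocity=.015,max_force=3)
    print("place",hit,env.current_tcp_pos().round(4),env.current_contact_force().round(1)); env.release()
    env.move_straight(np.r_[xy,.15],velocity=.15)
E
python3 - <<'E'
from h import *
if pick(cell(-72,0))>.03: place(cup(54,27),.031)
env.movep([.5,.12,.28],best([.5,.12,.28],90))
for n in("side","top"):
    f=env.grab_frame(n); cv2.imwrite(f"pics/e1_{n}.png",f["img"])
print(env.current_clock(),env.current_qpos().round(2))
for e in eggs(f): print(e)
E
```

```text
pick False [0.4164 0.2524 0.0375] gap 0.0413 ff 59.75066006183624
 held gap 0.041
place True [ 0.6507 -0.0472  0.032 ] [1.6 0.2 0.9]
19.6333 [-1.18  0.24  1.04  1.89 -0.22  1.14 -1.63]
(array([252., 159.]), np.int32(41), array([0.731, 0.042, 0.061]), np.float64(0.118))
(array([329., 169.]), np.int32(41), array([ 0.7  , -0.206,  0.056]), np.float64(0.114))
(array([279., 186.]), np.int32(122), array([ 0.646, -0.046,  0.057]), np.float64(0.067))
(array([151., 227.]), np.int32(143), array([0.506, 0.348, 0.063]), np.float64(0.072))
(array([150., 258.]), np.int32(153), array([0.411, 0.345, 0.062]), np.float64(0.071))
```

View pics/e1_side.png

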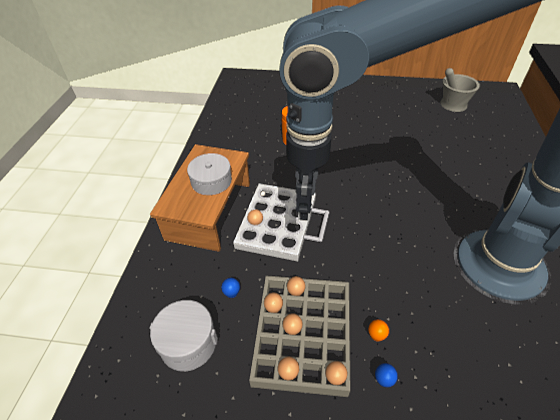

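The first egg is in a back-row cup at (255,217), and the other five are still in place. I'll continue, checking each target in the side camera before every pick.

```bash
cat > run.py <<'E'
from h import *
todo=[((-72,96),(54,-81)),((24,-96),(0,81)),((24,0),(0,-27)),((24,96),(-54,27)),((72,-48),(-54,-81))]
for c,k in todo:
    L=eggs(env.grab_frame("side")); t=cell(*c)
    d=min(((e[2][:2]-t) for e in L),key=np.linalg.norm)
    print(c,"offset mm",(d*1000).round())
    if np.hypot(*d)>.018: print("egg not where expected"); break
    if pick(t)<.03: print("missed"); break
    place(cup(*k),.031)
    L=eggs(env.grab_frame("side")); print(" in cup err",min(np.linalg.norm(e[2][:2]-cup(*k)) for e in L).round(3),[e[2].tolist() for e in L],env.current_clock())
env.movep([.45,-.35,.3],best([.45,-.35,.3],60))
for n in("side","top"):
    f=env.grab_frame(n); cv2.imwrite(f"pics/e6_{n}.png",f["img"])
print(tray(pts(f)),env.current_clock())
for e in eggs(f): print(e)
E
python3 run.py
```

```text
(-72, 96) offset mm [-1.  5.]
pick False [0.414  0.3484 0.0375] gap 0.0408 ff 59.72674548625946
 held gap 0.0412
place True [ 0.6382 -0.1544  0.0323] [-0.  -1.1  0.8]
 in cup err 0.012 [[-0.37, -1.298, 0.084], [0.707, -0.203, 0.058], [0.634, -0.142, 0.053], [0.646, -0.035, 0.053], [0.512, 0.169, 0.059], [0.558, 0.218, 0.06], [0.51, 0.264, 0.06], [0.507, 0.358, 0.06]] 28.5
(24, -96) offset mm [-2.  8.]
pick False [0.5148 0.1593 0.0376] gap 0.0408 ff 59.89094138145447
 held gap 0.041
place True [0.6032 0.0129 0.0318] [0.1 0.4 1.9]
 in cup err 0.011 [[0.708, -0.202, 0.056], [0.649, -0.03, 0.052], [0.599, 0.024, 0.053], [0.558, 0.218, 0.06], [0.508, 0.263, 0.06], [0.507, 0.358, 0.061]] 36.3167
(24, 0) offset mm [-2.  6.]
pick False [0.5124 0.2553 0.0376] gap 0.0411 ff 59.85842049121857
 held gap 0.0412
place True [ 0.5907 -0.0943  0.032 ] [ 1.2 -0.2  1.2]
 in cup err 0.012 [[0.551, -1.298, 0.096], [0.707, -0.203, 0.06], [0.634, -0.141, 0.052], [0.586, -0.082, 0.052], [0.646, -0.035, 0.053], [0.599, 0.024, 0.053], [0.558, 0.217, 0.059], [0.507, 0.357, 0.061]] 44.5
(24, 96) offset mm [-3. 
[... 947 characters left out ...]
rray([252., 159.]), np.int32(41), array([0.731, 0.042, 0.055]), np.float64(0.119))
(array([330., 169.]), np.int32(47), array([ 0.7  , -0.206,  0.065]), np.float64(0.12))
(array([279., 186.]), np.int32(126), array([ 0.645, -0.046,  0.057]), np.float64(0.066))
(array([312., 190.]), np.int32(125), array([ 0.633, -0.151,  0.056]), np.float64(0.065))
(array([260., 200.]), np.int32(126), array([0.599, 0.014, 0.057]), np.float64(0.065))
(array([293., 204.]), np.int32(123), array([ 0.586, -0.092,  0.057]), np.float64(0.067))
(array([274., 219.]), np.int32(125), array([ 0.539, -0.032,  0.057]), np.float64(0.068))
(array([308., 223.]), np.int32(128), array([ 0.526, -0.139,  0.057]), np.float64(0.067))
```

View pics/e6_top.png

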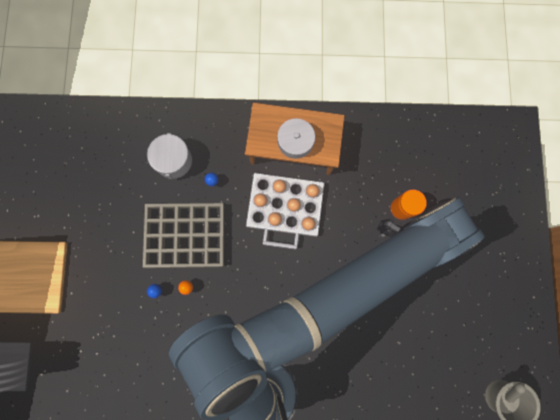

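View pics/e6_side.png

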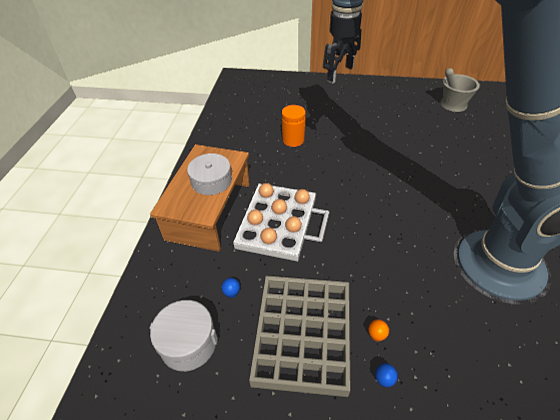

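All six brown eggs sit one to a cup, the flat is empty, and the bystanders are untouched. Next I'll push the tray home with the open fingers against the two ends of the bar, which keeps its yaw square.

```bash
python3 - <<'E'
from h import *
y=.0002
p=sh(-.281,y,.15); env.movep(p,best(p,83.1))
print(env.move_straight(sh(-.281,y,.005),velocity=.1,max_force=10),env.current_tcp_pos())
print(env.move_straight(sh(-.100,y,.005),velocity=.045,max_force=20),env.current_contact_force().round(1))
print(env.move_straight(sh(-.074,y,.005),velocity=.015,max_force=15),((env.current_tcp_pos()[:2]-S0)@AX).round(4),env.current_contact_force().round(1))
f=env.grab_frame("side"); cv2.imwrite("pics/home_s.png",f["img"]); print(env.current_clock())
E
```

```text
False [ 0.43310024 -0.04744453  0.00533291]
False [-2.   0.6 -1.3]
True -0.0851 [ 0.6 -0.1 -0.1]
70.9333
```

View pics/home_s.png

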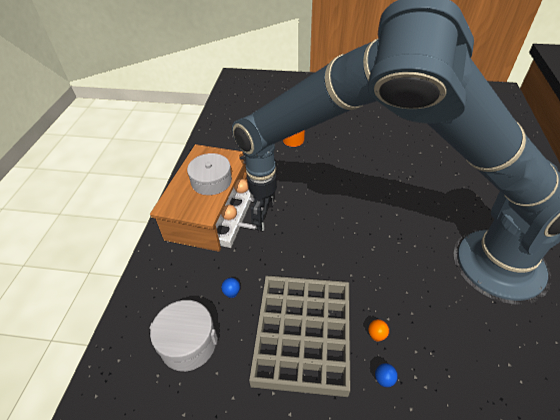

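It stopped on contact at the expected home position (-85.1 against -85.5 mm). I'll press once more gently, back off, and measure.

```bash
python3 - <<'E'
from h import *
y=.0002
print(env.move_straight(sh(-.074,y,.005),velocity=.01,max_force=20),((env.current_tcp_pos()[:2]-S0)@AX).round(4),env.current_contact_force().round(1))
env.hold(.3)
env.move_straight(sh(-.13,y,.005),velocity=.08); env.move_straight(sh(-.13,y,.2),velocity=.2)
env.movep([.45,-.3,.35],best([.45,-.3,.35],60))
f=env.grab_frame("side"); cv2.imwrite("pics/fin_s.png",f["img"])
f=env.grab_frame("top"); W=pts(f); print(tray(W)); z=W[...,2]
cv2.imwrite("pics/fin.png",np.hstack([cv2.resize(cv2.imread("pics/fin_s.png")[130:280,130:330],(400,300)),cv2.resize(f["img"][90:240,230:430],(400,300))]))
print("board",rect(W,comp(abs(z-.121)<.006,(260,120))),"tiffin",rect(W,comp(abs(z-.083)<.012,(168,155))),"spice",rect(W,comp((z>.14)&(z<.2),(297,140))),env.current_clock())
E
```

```text
True -0.0855 [-0.7  0.3  0.5]
(((-39.80609893798828, -0.5283203125), (230.02935791015625, 69.3388442993164), 89.9037857055664), array([ -74.39207, -115.57519], dtype=float32), array([ -5.031585, 114.43473 ], dtype=float32))
board (array([796.4, -91.7, 290.3, 171.7,  83.1]), 3673) tiffin (array([738.7, 307.1, 127.8, 124.3,  46.2]), 1280) spice (array([ 7.716e+02, -9.280e+01,  1.097e+02,  1.073e+02,  4.000e-01]), 1142) 75.25
```

View pics/fin.png

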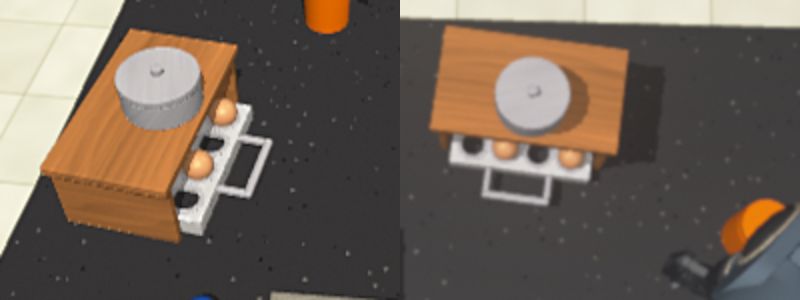

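The handle front is at -74.4 mm, so the tray origin is at 64.1 mm (home is 64) and square. The eggs are seated, and the tiffin and spice box measure where they were.

```bash
python3 -c "
from h import *
print(env.hand_in())"
```

```text
the job is handed in; nothing more can be done
None
```

The job is handed in: all six eggs present were moved gently into separate tray cups, and the loaded tray is home against its back stop (64.1 mm measured against 64 mm), with the tiffin box, jar and spice box undisturbed as far as the cameras show.

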